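# Set the rotary sample stage to its line and take the reading

## Task

Push the upright lug on the rotary stage's dial round with a fingertip, from one side and never pinching it, until the index line on the dial lines up with the long line on the surrounding scale ring; the sample jar stays standing in the middle of the dial. Only when the dial is set, press the larger key on the console right down and let it come up again. Leave the small key alone, lift nothing, and do not disturb the other things on the bench.

Things in the scene. Friction and masses are not known exactly. Their poses are not given: they have to be found in the camera images.
- stage: the rotary sample stage, fixed to the bench: grey round housing 204 mm in diameter, 37 mm high, with a dark dial in its middle and a flat scale ring round the dial; origin on the bench under the dial's axis, z up along it. A black sensor block 55 mm high (40 x 36 mm) stands against its +x side, reaching 139 mm from the axis
- dial (a joint): angle of the dial (rad; 144 mm diameter, top 46 mm above the bench), growing counter-clockwise from above; at value a its index line points along the stage's +x axis turned by a, its lug the opposite way (a + pi). Turns both ways all the way round without stops, against light friction (0.12 N m, about 2 N at the lug), and stays where left
- scale_ring (a joint): angle of the flat scale ring (rad; 144 to 200 mm diameter, top 39 mm above the bench; short thin lines every 15 degrees and one long thick line), same zero and direction as the dial's: the dial is set when the two are equal or differ by a full turn. The ring is locked by stiff friction
- index_mark (a point): outer end of the index line on the dial: a white radial line 6 mm wide from 26 mm to 72 mm from the axis; this point is on the line, 73 mm from the axis, 46 mm above the bench
- target_line (a point): inner end of the long line on the scale ring: a black radial line 6 mm wide from 73.5 to 99 mm from the axis; this point is on the line, 73 mm from the axis, 46 mm above the bench
- lug (a point): centre of the bare metal lug that stands up from the dial opposite the index line: 24 mm along the radius, 22 mm across, 30 mm high (46 to 76 mm above the bench), its centre 56 mm from the axis and 61 mm above the bench. Push on its clockwise face to turn the dial counter-clockwise, and the other way about
- jar: the small capped glass sample jar, 30 mm diameter, 45 mm tall, standing loose in the middle of the dial and riding round with it; origin under its centre, its z axis up
- jar_center (a point): centre of the sample jar, half-way up
- console: white key console fixed to the bench, 100 (x) x 130 (y) x 40 mm high, origin under its centre; its two round grey keys stand up from the top, a large one towards +y and a small one towards -y, 68 mm apart
- read_key_top (a point): centre of the top of the large key, 36 mm in diameter, 52 mm above the bench, pressed straight down
- read_key (a joint): travel of the large key (m): 0 up, 0.006 right down; a spring needing 4 N at full travel brings it back up
- menu_key_top (a point): centre of the top of the small key, 16 mm in diameter; not to be pressed
- menu_key (a joint): travel of the small key (m): 0 up, 0.006 right down
- reagent: bystander: amber reagent bottle, 60 mm diameter, 110 mm tall, origin under its centre
- tip_box: bystander: clear box, 85 x 120 x 60 mm high, origin under its centre
- beaker: bystander: glass beaker, 68 mm diameter, 85 mm tall, origin under its centre
- dish: bystander: flat lidded dish, 60 mm diameter, 16 mm high, origin under its centre
- vial: bystander: small capped vial, 24 mm diameter, 40 mm tall, standing on the bench just beyond the console, origin under its centre
- glove_box: bystander: paper carton, 120 x 180 x 70 mm high, origin under its centre
- spatula: bystander: white-handled spatula, 180 mm long, lying flat

How it is judged:
On the way, in this order (a step that is already met when the one before it is completed fails the run):
1. the index line lines up with the long scale line and the dial is still (horizontal distance between index_mark and target_line below 0.006 m and velocity of joint dial between -0.05 and 0.05 rad/s), for 0.3 s.
2. the large key is pressed down (value of joint read_key above 0.0042 m), for 0.05 s.
At the end, for the whole second after the job is handed in: The index line's end is within 6 mm of the long scale line's end (about 4.7 degrees), the dial is still, the large key was pressed at least 4.2 mm after that and is up again (within 1.5 mm), and the jar stands upright within 20 mm of the dial's axis (all of step 1 and value of joint read_key below 0.0015 m and horizontal distance between jar_center and stage below 0.02 m and angle between jar's own z axis and vertical below 0.2 rad); the robot touches nothing.
It fails at once if the lug is pinched (both halves pressed by the fingers at once, over 5 N each) (contact force between the fingers and dial_c1 above 5 N and contact force between the fingers and dial_c2 above 5 N).
It fails at once if the large key is pressed while the dial is not set (value of joint read_key above 0.003 m and horizontal distance between index_mark and target_line above 0.0075 m).
It fails at once if the small key is pressed (value of joint menu_key above 0.003 m).
It fails at once if the sample jar is lifted off the dial, shoved from its middle or tipped (height (world z) of jar_center above 0.0785 m or horizontal distance between jar_center and stage above 0.02 m or angle between jar's own z axis and vertical above 0.35 rad).
It fails at once if a bystander is lifted or moved more than 30 mm (distance of any of reagent, tip_box, beaker, dish, vial, glove_box, spatula from where it was at the start of the episode above 0.03 m).
It also fails if it takes over 61 s, if anything falls off the work surface, if the arm or the gripper's body presses on something with over 40 N, if the wrist force passes 120 N, or if a joint passes its speed limit or range.

## Robot

A 6-joint arm with a two-finger parallel gripper is mounted at the origin on the work surface. World frame = base frame: x ahead of the robot, y to its left, z up, the work surface at z = 0. Lengths are in m, angles in rad, forces in N, time in s.
With the tool pointing down it reaches from about 0.225 to 0.725 m from the base axis. Payload 3.1 kg.
Tool frame: the origin (TCP) lies on the mounting face of the last link; the fingertips stand 173 mm ahead of it and the grasp point (between the pads) lies 155 mm ahead of it (ctrl.tcp_to_grasp is the distance from the TCP to the grasp point, in m); z points along the fingers, y is the line along which they close (so a half turn about z gives the same grasp; the last joint's range is limited). The gripper opens to 85 mm and grips with 20 to 120 N. Pads are 22 mm wide; open, the fingers measure 114 mm over their backs; the gripper's body (76 mm by 85 mm) begins 54 mm behind the grasp point. The pads swing forward as they close: fully open they stand 13 mm farther back than shut.
Start: joints at [1.205, 0.048, 0.099, 1.622, 0, 1.443], TCP at [0.124, 0.51, 0.405] pointing down, gripper open.
Joint ranges: [-2.91, 2.91], [-0.99, 1.94], [-1.21, 1.42], [-2.12, 2.29], [-1.49, 1.47], [-3.14, 3.14]. Speed limits (rad/s): [2.79, 2.79, 3.14, 3.14, 3.14, 3.14].

## Interface

Orientations are given as [roll, pitch, yaw] about the fixed x, y, z axes, in that order (R = Rz(yaw) Ry(pitch) Rx(roll)).
In Python, from workcell import ctrl gives the robot as it stands. The module is installed in compiled form; this text tells all that it offers.
- The arm moves only by the shell command python3 -m crank 'ROWS'. ROWS is JSON, a list of rows, each a list of 7 numbers: the shift along the tool's x, y, z in mm, then the turn, a rotation vector about the tool's x, y, z in degrees, then the closure, from -1 (fully open) to 1 (shut). In form: [[dx, dy, dz, wx, wy, wz, claw], ...]. A call has exactly 8 rows; each row is the pose to reach, as a shift and turn from the pose commanded when the call began, along the tool's axes at that moment; what a row does not reach only later rows make up. A row lasts 1/12 s, in which the tool goes at most 41.7 mm and 7.16 degrees, less where a joint would pass 70% of its speed; a pose out of reach is approached as far as the arm can. A call with a gripper value outside its range is refused whole. The fingers move at their own pace and stop on an object; the grip force is fixed at half the most. Time passes only in rows, so rows that repeat a pose let the fingers close, or fill a call up. It gives the time, the measured TCP pose, the force, the opening and the grip force at its end, in the units of the state.
- ctrl.observe(): the state, without advancing time (a new reading comes with each control period).
- ctrl.grab_frame(name): name is "scene" or "top"; returns the picture (480x640x3 uint8, blue, green, red); there is no depth.
- ctrl.camera_model(name): a dict with "vfov" (degrees; the focal length in pixels is half the picture's height over the tangent of half this angle, whatever the lens; pixels are square), "cx", "cy" (the principal point, pixels), "cam_to_world" (4x4, takes a point from camera to world coordinates). Camera axes: x right, y up, looking along -z (the intrinsics and any distortion apply to the point x, -y, -z); pixel columns grow to the right and rows downward; lengths in m; the calibration is good to about 2 mm. A picture is of the moment at which its call begins. camera_model takes no time and is no camera call.
- ctrl.hand_in(): hands the job in; it is judged then, once.
The state is a dict: "t": time; "qpos": joint angles; "qd": joint speeds; "tau": joint torques, N m; "ee_pos": TCP position; "orientation": TCP orientation; "contact_force": force on the tool from outside, world axes, zero at the start; "wrist_torque": the same for the moment, N m; "width": finger opening in m; "grip_force": force on a finger pad.
Only numpy, scipy, OpenCV 4.12 (cv2) and the standard library are available. Lean on these libraries where they do the work, as an engineer would, in place of code of your own. Each camera call takes 0.05 s, during which the arm holds its last target. There are 200 camera calls.

## Working session

There is one attempt and no reset: what is moved stays moved. The work goes in short steps, Python scripts to look and compute and a shell command to move; the robot and the scene stay as the last step left them, time stands still between calls to the robot, and variables do not carry over. Pictures are saved under pics/ and viewed, at most 10 in all, crops included, and the job is handed in when it is done.

```bash
mkdir -p pics; python3 - <<'E'
from workcell import ctrl
import cv2,json
for n in("top","scene"):
    cv2.imwrite(f"pics/{n}0.png",ctrl.grab_frame(n)); m=ctrl.camera_model(n); print(n,m)
print(ctrl.observe(),ctrl.tcp_to_grasp)
E
```

```text
top {'vfov': 48.46452377929462, 'cx': 327.53383033875974, 'cy': 247.17670136498026, 'cam_to_world': array([[-3.55118020e-03,  9.88573708e-01, -1.50696429e-01,
         3.73379469e-01],
       [-9.99554298e-01,  9.57779774e-04,  2.98376901e-02,
        -1.10481180e-01],
       [ 2.96410899e-02,  1.50735222e-01,  9.88129697e-01,
         1.05764659e+00],
       [ 0.00000000e+00,  0.00000000e+00,  0.00000000e+00,
         1.00000000e+00]])}
scene {'vfov': 44.647184513429664, 'cx': 323.0745806610755, 'cy': 241.50647509473953, 'cam_to_world': array([[-0.44880698, -0.71502452,  0.53601514,  1.11772307],
       [ 0.8935999 , -0.35427751,  0.27562051,  0.19392839],
       [-0.00717732,  0.60268348,  0.79794806,  0.95909939],
       [ 0.        ,  0.        ,  0.        ,  1.        ]])}
{'t': 0.1, 'qpos': array([1.20519355e+00, 4.87216525e-02, 9.77233786e-02, 1.62198130e+00,
       2.57336562e-05, 1.44299449e+00]), 'qd': array([-0.00082028, -0.00116061,  0.00444947,  0.00177078, -0.00070904,
       -0.00018389]), 'tau': array([ 2.59080218e-03, -3.39849114e+01,  3.20936823e+01,  1.57219445e-02,
       -6.86389603e-05,  3.72488003e-06]), 'ee_pos': array([0.12361755, 0.51005551, 0.40359479]), 'orientation': array([-3.13943049e+00, -3.03787757e-04,  2.90379136e+00]), 'contact_force': array([-0.90900321, -0.36048354, -0.22032002]), 'wrist_torque': array([ 0.00770593,  0.02339414, -0.017636  ]), 'grip_force': 0.0, 'width': 0.08528251552971755} 0.1547
```

View pics/top0.png

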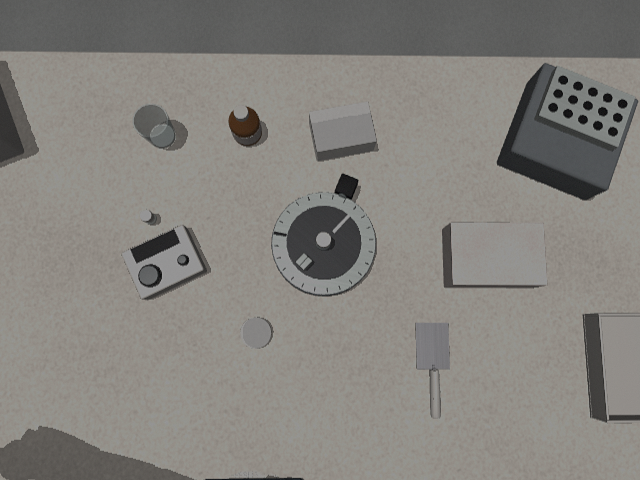

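View pics/scene0.png

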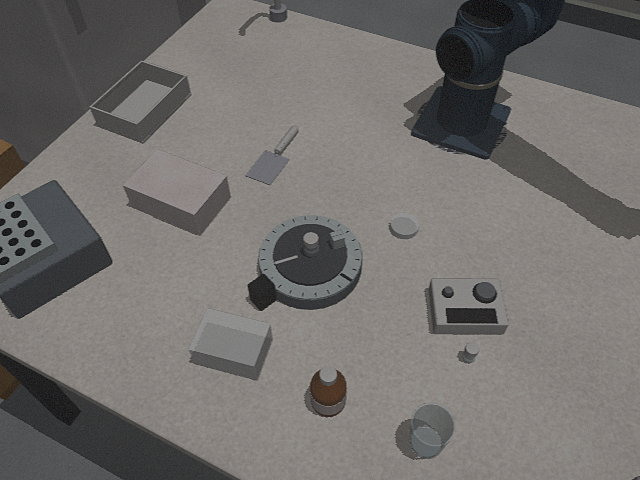

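The top view shows the stage at about (324,243). Its index line runs to (350,214), the lug is at (303,261) and the long black line at (280,234). The console is at (162,262), with the large key at (150,275) and the small key at (183,259). The scene view agrees. Next I'll turn these into positions.

```bash
cat > h.py <<'E'
from workcell import ctrl
import cv2, numpy as np
def cast(n,uv,z):
    m=ctrl.camera_model(n); T=m["cam_to_world"]; f=240/np.tan(np.radians(m["vfov"]/2))
    uv=np.atleast_2d(np.float64(uv)); d=np.c_[(uv[:,0]-m["cx"])/f,-(uv[:,1]-m["cy"])/f,-np.ones(len(uv))]@T[:3,:3].T
    o=T[:3,3]; return (o+d*((z-o[2])/d[:,2])[:,None])[:,:2]
def stage(img,c=None):
    g=cv2.cvtColor(img,cv2.COLOR_BGR2GRAY)
    if c is None:
        k=cv2.morphologyEx(((g<95)*255).astype(np.uint8),cv2.MORPH_CLOSE,np.ones((13,13)))
        cs=cv2.findContours(k,0,1)[0]
        cs=[x for x in cs if cv2.pointPolygonTest(x,(324.,243.),False)>0]
        k=cv2.convexHull(max(cs,key=cv2.contourArea)); p=cast("top",k[:,0],.046).astype(np.float32)
        e=cv2.fitEllipse(p); print("dial ellipse",e); c=np.array(e[0])
    return g,c
def polar(c,z):
    v,u=np.mgrid[170:320,250:400]; p=cast("top",np.c_[u.ravel(),v.ravel()],z)-c
    return u.ravel(),v.ravel(),np.hypot(*p.T),np.arctan2(p[:,1],p[:,0])
def ang(a,w): return np.degrees(np.angle((w*np.exp(1j*a)).sum()))
E
python3 - <<'E'
from h import *
img=cv2.imread("pics/top0.png"); g,c=stage(img)
u,v,r,a=polar(c,.039); s=(r>.078)&(r<.096)
val=g[v,u].astype(float)
h=[(round(np.degrees(x)),int(val[s&(abs(np.angle(np.exp(1j*(a-x))))<.03)].mean())) for x in np.arange(-np.pi,np.pi,.05)]
print(sorted(h,key=lambda t:t[1])[:6])
u,v,r,a=polar(c,.046); s=(r>.03)&(r<.068); print("med dial",np.median(val[s]))
h=[(round(np.degrees(x)),int(val[s&(abs(np.angle(np.exp(1j*(a-x))))<.04)].mean())) for x in np.arange(-np.pi,np.pi,.08)]
print(sorted(h,key=lambda t:-t[1])[:10])
for nm,p,z in [("jar cap",(324,240),.045+.046),("lug top",(303,261),.076),("bigkey",(150,275),.052),("small",(183,259),.052),("sensor",(346,185),.055),("dish",(257,333),.016),("vial",(147,216),.04),("tipbox",(340,125),.06)]: print(nm,cast("top",p,z)[0].round(3))
for nm,p,z in [("big",(485,291),.052),("small",(448,292),.052),("jar",(312,237),.091),("lug",(338,239),.076)]: print("scene",nm,cast("scene",p,z)[0].round(3))
cv2.imwrite("pics/c0.png",np.hstack([cv2.resize(img[175:315,255:395],(390,390),interpolation=2),cv2.resize(img[205:315,110:220],(390,390),interpolation=2)]))
E
```

```text
dial ellipse ((0.5514640212059021, -0.14063230156898499), (0.20308904349803925, 0.24437358975410461), 69.49811553955078)
[(-25, 50), (-22, 66), (-28, 67), (-20, 67), (-17, 67), (-14, 68)]
med dial 60.0
[(-47, 147), (-52, 111), (-42, 109), (132, 93), (141, 92), (-24, 89), (-20, 89), (-33, 88), (-29, 88), (-15, 88)]
jar cap [ 0.534 -0.133]
lug top [ 0.497 -0.095]
bigkey [0.474 0.192]
small [0.504 0.132]
sensor [ 0.648 -0.177]
dish [ 0.365 -0.006]
vial [0.589 0.207]
tipbox [ 0.768 -0.166]
scene big [0.478 0.196]
scene small [0.51  0.136]
scene jar [ 0.534 -0.129]
scene lug [ 0.507 -0.088]
```

View pics/c0.png

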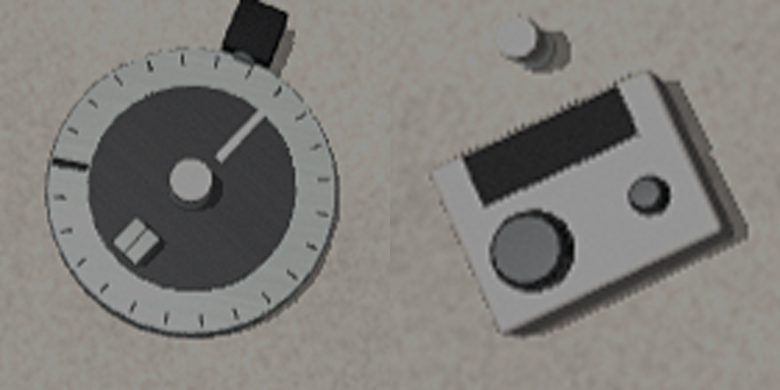

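The crop shows the dial centre at about (324,242.5) and the large key top centre at about (148.6,275.5). My mask merged the dial with the sensor block, so I'll refit the dial on its own component.

```bash
sed -i 's/np.ones((13,13))/np.ones((3,3))/; s/g<95/g<88/; s/(324.,243.)/(324.,272.)/' h.py
cat > m.py <<'E'
from h import *
import sys
def measure(img,c=None,show=True):
    g,c=stage(img,c); val=g.astype(float)
    u,v,r,a=polar(c,.039); s=(r>.078)&(r<.096)&(val[v,u]<90)
    bins=np.histogram(np.degrees(a[s]),72,(-180,180))[0]; b=bins.argmax()*5-177.5
    s&=abs(np.angle(np.exp(1j*(a-np.radians(b)))))<.1; tgt=ang(a[s],110-val[v,u][s])
    print("target",round(tgt,2),"n",s.sum(),"bins",np.sort(bins)[-4:])
    u,v,r,a=polar(c,.046); s=(r>.03)&(r<.069)&(val[v,u]>95)
    print("bright dial bins",[(i*10-175,n) for i,n in enumerate(np.histogram(np.degrees(a[s]),36,(-180,180))[0]) if n])
    return c,tgt,(a,s,val[v,u])
E
python3 - <<'E'
from m import *
c,t,(a,s,val)=measure(cv2.imread("pics/top0.png"))
s&=abs(np.angle(np.exp(1j*(a-np.radians(-47)))))<.25
print("c",c,"index",ang(a[s],val[s]-60), "bigkey",cast("top",(148.6,275.5),.052))
E
```

```text
dial ellipse ((0.5397242903709412, -0.1259327381849289), (0.13890314102172852, 0.16508953273296356), 169.93174743652344)
target 78.5 n 21 bins [ 4  5  6 17]
bright dial bins [(-55, np.int64(32)), (-45, np.int64(33)), (15, np.int64(3)), (25, np.int64(6)), (35, np.int64(11)), (45, np.int64(10)), (55, np.int64(14)), (65, np.int64(14)), (75, np.int64(13)), (85, np.int64(13)), (95, np.int64(17)), (105, np.int64(14)), (115, np.int64(12)), (125, np.int64(14)), (135, np.int64(64)), (145, np.int64(54)), (155, np.int64(21))]
c [ 0.53972429 -0.12593274] index -50.343529843556105 bigkey [[0.47271402 0.19491975]]
```

```bash
python3 - <<'E'
from m import *
f=lambda x,y:(255+x/2.786-.3,175+y/2.786-.3)
for z,pts in((.046,[(88,188),(297,188),(192,85),(192,291)]),(.038,[(46,190),(339,190),(192,45),(192,336)])):
    p=cast("top",[f(*q) for q in pts],z); print(z,p.round(4).tolist(),"D",np.hypot(*(p[0]-p[1])),np.hypot(*(p[2]-p[3])),"c",p[2:,0].mean(),p[:2,1].mean())
c=np.array([.5275,-.134])
p=cast("top",[f(*q) for q in[(192,85),(192,291)]],.046); q=cast("top",[f(*q) for q in[(88,188),(297,188)]],.046)
c=np.array([p[:,0].mean(),q[:,1].mean()])
c,t,(a,s,val)=measure(cv2.imread("pics/top0.png"),c)
s&=abs(np.angle(np.exp(1j*(a-np.radians(-47)))))<.25
i=ang(a[s],val[s]-60);print("c",c,"index",i,"turn",t-i)
l=cast("top",f(138,242),.076)[0]-c; print("lug",np.hypot(*l),np.degrees(np.arctan2(l[1],l[0])))
E
```

```text
0.046 [[0.5373, -0.0619], [0.5375, -0.2061], [0.6101, -0.1337], [0.4661, -0.1334]] D 0.14424771087660562 0.14400652479013365 c 0.5381335325421219 -0.1340261501212689
0.038 [[0.5371, -0.0325], [0.5374, -0.2362], [0.6409, -0.134], [0.436, -0.1335]] D 0.20378096990469205 0.20495287072223822 c 0.538439609488461 -0.1343569646957697
target 78.59 n 24 bins [ 4  4  5 22]
bright dial bins [(-45, np.int64(49)), (-35, np.int64(17)), (125, np.int64(47)), (135, np.int64(57)), (145, np.int64(32))]
c [ 0.53813353 -0.13402615] index -41.76061287201263 turn 120.35184148520509
lug 0.056142998570531705 138.50909424354245
```

Dial diameter (144 mm) and lug radius (56 mm) both check out. The axis is at (0.538, -0.134), index at -41.7°, target at 78.6°, so I need +120.3° counter-clockwise. Starting the transit with the gripper shut.

```bash
cat > g.py <<'E'
# python3 g.py yaw x y z : shift (tool mm) and turn from measured pose
from workcell import ctrl
import numpy as np, sys
from scipy.spatial.transform import Rotation as R
def rel(yaw,x,y,z,p=None,Rm=None):
    o=ctrl.observe()
    Rm=Rm or R.from_euler("xyz",o["orientation"]); p=o["ee_pos"] if p is None else p
    Rt=R.from_euler("xyz",[np.pi,0,np.radians(yaw)])
    return np.r_[Rm.inv().apply(np.array([x,y,z])-p)*1000,(Rm.inv()*Rt).as_rotvec(degrees=True)].round(1)
if __name__=="__main__": print(rel(*map(float,sys.argv[1:])).tolist())
E
python3 -m crank '[[-33,-29,0,0,0,7,1],[-66,-58,0,0,0,14,1],[-99,-87,0,0,0,21,1],[-132,-116,0,0,0,28,1],[-165,-145,0,0,0,35,1],[-198,-174,0,0,0,42,1],[-231,-203,0,0,0,49,1],[-264,-232,0,0,0,56,1]]'
python3 g.py 48.4 .5227 -.0669 .32
```

```text
t: 0.77
ee_pos: [0.3156, 0.2356, 0.4043]
orientation: [-3.142, -0.0, 1.921]
contact_force: [1.0, 0.5, 0.0]
width: 0.0002
grip_force: 0.0
[-355.2, 90.8, 84.3, -0.0, 0.0, 61.7]
```

```bash
python3 -m crank '[[-40,10,0,0,0,7,1],[-80,20,0,0,0,14,1],[-120,30,10,0,0,21,1],[-160,40,20,0,0,28,1],[-200,50,30,0,0,35,1],[-240,60,40,0,0,42,1],[-280,70,50,0,0,49,1],[-320,80,60,0,0,56,1]]'
python3 g.py 48.4 .5227 -.0669 .26
```

```text
t: 1.43
ee_pos: [0.4996, -0.0331, 0.3447]
orientation: [-3.141, 0.0, 0.942]
contact_force: [0.3, 1.3, 0.3]
width: 0.0001
grip_force: 0.0
[-13.7, 38.6, 84.7, -0.0, 0.0, 5.6]
```

```bash
python3 -m crank '[[-5,13,15,0,0,2,1],[-10,26,30,0,0,4,1],[-14,39,45,0,0,5.6,1],[-14,39,65,0,0,5.6,1],[-14,39,85,0,0,5.6,1],[-14,39,100,0,0,5.6,1],[-14,39,116,0,0,5.6,1],[-14,39,116,0,0,5.6,1]]'
python3 - <<'E'
from h import *
o=ctrl.observe();print(o["ee_pos"],o["orientation"],o["contact_force"])
a=ctrl.grab_frame("top")[165:325,240:400];b=ctrl.grab_frame("scene")[180:320,240:380]
cv2.imwrite("pics/c1.png",np.hstack([cv2.resize(a,(390,390),interpolation=2),cv2.resize(b,(390,390),interpolation=2)]))
E
```

```text
t: 2.1
ee_pos: [0.5205, -0.0648, 0.2251]
orientation: [-3.134, 0.004, 0.851]
contact_force: [-0.6, -0.7, -0.6]
width: -0.0001
grip_force: 0.0
[ 0.52050506 -0.06475473  0.22510993] [-3.13383373  0.00392015  0.85104898] [-0.58421769 -0.74969867 -0.63195817]
```

View pics/c1.png

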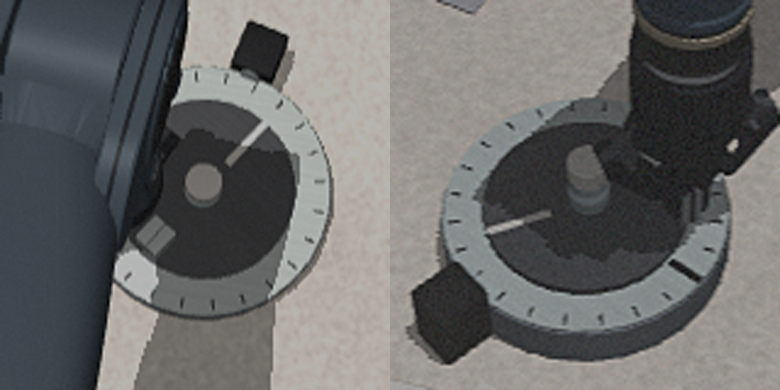

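The finger stands on the lug's clockwise side, clear of the lug and jar. The gripper's knuckles look close to the jar, so I'll work 10 mm higher and 6 mm further out.

```bash
python3 - <<'E'
from g import *
c=np.array([.538,-.134]);f=np.radians(138.4);r=np.array([np.cos(f),np.sin(f)]);t=np.array([-r[1],r[0]])
for tg in(-.038,-.024): print(rel(48.4,*(c+.062*r+tg*t),.235).tolist())
E
```

```text
[-2.9, -4.3, -6.2, -0.1, 0.1, 0.4]
[-16.9, -4.4, -6.2, -0.1, 0.1, 0.4]
```

```bash
python3 -m crank '[[0,-4,-6,0,0,0.4,1],[-3,-4,-6,0,0,0.4,1],[-6,-4,-6,0,0,0.4,1],[-9,-4,-6,0,0,0.4,1],[-12,-4,-6,0,0,0.4,1],[-15,-4,-6,0,0,0.4,1],[-17,-4,-6,0,0,0.4,1],[-17,-4,-6,0,0,0.4,1]]'
python3 -m crank '[[-3.3,-1.1,0,0,0,-3,1],[-6.6,-2,0,0,0,-6,1],[-10,-2.7,0,0,0,-9,1],[-13.4,-3.2,0,0,0,-12,1],[-16.8,-3.6,0,0,0,-15,1],[-20.2,-3.8,0,0,0,-18,1],[-23.7,-3.8,0,0,0,-21,1],[-27.1,-3.6,0,0,0,-24,1]]'
cat > v.py <<'E'
from h import *; import sys
from m import measure
i=ctrl.grab_frame("top"); cv2.imwrite(f"pics/{sys.argv[1]}.png",i)
c=np.array([.538,-.134]); o=ctrl.observe(); d=o["ee_pos"][:2]-c
print("tool radius mm",np.hypot(*d)*1000,"azimuth",np.degrees(np.arctan2(d[1],d[0]))%360,"yaw",np.degrees(o["orientation"][2]),o["ee_pos"][2])
E
python3 v.py t2
python3 - <<'E'
import cv2,numpy as np
cv2.imwrite("pics/c2.png",cv2.resize(cv2.imread("pics/t2.png")[165:325,240:400],(480,480),interpolation=2))
E
```

```text
t: 2.87
ee_pos: [0.5081, -0.0757, 0.2358]
orientation: [-3.142, 0.0, 0.844]
contact_force: [0.0, -0.5, -0.3]
width: -0.0001
grip_force: 0.0
t: 3.53
ee_pos: [0.4876, -0.0926, 0.2357]
orientation: [-3.141, -0.002, 1.266]
contact_force: [-0.2, 2.0, 1.4]
width: 0.0001
grip_force: 1.2
tool radius mm 65.1639701501343 azimuth 141.1042820262432 yaw 72.61934791532548 0.23568292942283486
```

View pics/c2.png

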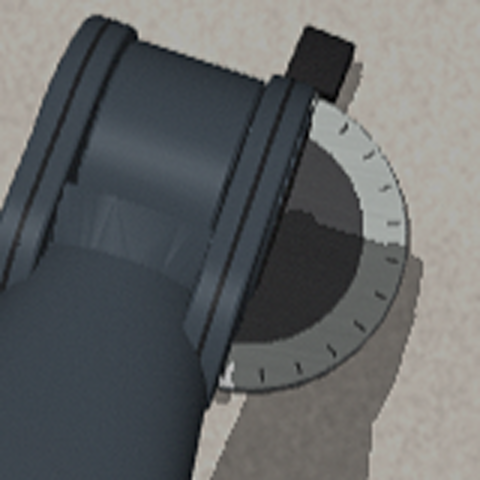

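The arm hides the index here. A 2 N force shows contact, so I continue along the arc.

```bash
python3 -m crank '[[-3.3,-1.1,0,0,0,-3,1],[-6.6,-2,0,0,0,-6,1],[-10,-2.7,0,0,0,-9,1],[-13.4,-3.2,0,0,0,-12,1],[-16.8,-3.6,0,0,0,-15,1],[-20.2,-3.8,0,0,0,-18,1],[-23.7,-3.8,0,0,0,-21,1],[-27.1,-3.6,0,0,0,-24,1]]'
python3 -m crank '[[-3.3,-1.1,0,0,0,-3,1],[-6.6,-2,0,0,0,-6,1],[-10,-2.7,0,0,0,-9,1],[-13.4,-3.2,0,0,0,-12,1],[-16.8,-3.6,0,0,0,-15,1],[-20.2,-3.8,0,0,0,-18,1],[-23.7,-3.8,0,0,0,-21,1],[-27.1,-3.6,0,0,0,-24,1]]'
python3 v.py t3
```

```text
t: 4.25
ee_pos: [0.4756, -0.1174, 0.2356]
orientation: [-3.14, -0.002, 1.684]
contact_force: [-1.3, 2.1, 1.5]
width: 0.0003
grip_force: 1.2
t: 4.92
ee_pos: [0.4749, -0.1449, 0.2355]
orientation: [-3.14, -0.002, 2.102]
contact_force: [-2.1, 1.3, 1.2]
width: -0.0
grip_force: 1.3
tool radius mm 63.925080371326075 azimuth 190.3548501283574 yaw 120.53606366259153 0.2354501193151506
```

```bash
python3 -m crank '[[-3.3,-1.1,0,0,0,-3,1],[-6.6,-2,0,0,0,-6,1],[-10,-2.7,0,0,0,-9,1],[-13.4,-3.2,0,0,0,-12,1],[-16.8,-3.6,0,0,0,-15,1],[-20.2,-3.8,0,0,0,-18,1],[-23.7,-3.8,0,0,0,-21,1],[-27.1,-3.6,0,0,0,-24,1]]'
python3 -m crank '[[-3.3,-1.1,0,0,0,-3,1],[-6.6,-2,0,0,0,-6,1],[-10,-2.7,0,0,0,-9,1],[-13.4,-3.2,0,0,0,-12,1],[-13.4,-3.2,0,0,0,-12,1],[-13.4,-3.2,0,0,0,-12,1],[-13.4,-3.2,0,0,0,-12,1],[-13.4,-3.2,0,0,0,-12,1]]'
python3 v.py t4
python3 - <<'E'
import cv2,numpy as np
from workcell import ctrl
b=ctrl.grab_frame("scene"); cv2.imwrite("pics/s4.png",b)
a=cv2.imread("pics/t4.png")[165:325,240:400]
cv2.imwrite("pics/c4.png",np.hstack([cv2.resize(a,(390,390),interpolation=2),cv2.resize(b[190:320,240:370],(390,390),interpolation=2)]))
E
```

```text
t: 5.63
ee_pos: [0.4856, -0.1701, 0.2354]
orientation: [-3.141, -0.003, 2.52]
contact_force: [-0.8, 1.5, 1.3]
width: 0.0001
grip_force: 1.3
t: 6.3
ee_pos: [0.495, -0.1808, 0.2356]
orientation: [-3.141, -0.0, 2.728]
contact_force: [-1.0, 0.8, -0.6]
width: 0.0001
grip_force: 0.3
tool radius mm 63.545845671345774 azimuth 227.4905355697439 yaw 156.3189502777087 0.23565589579060703
```

View pics/c4.png

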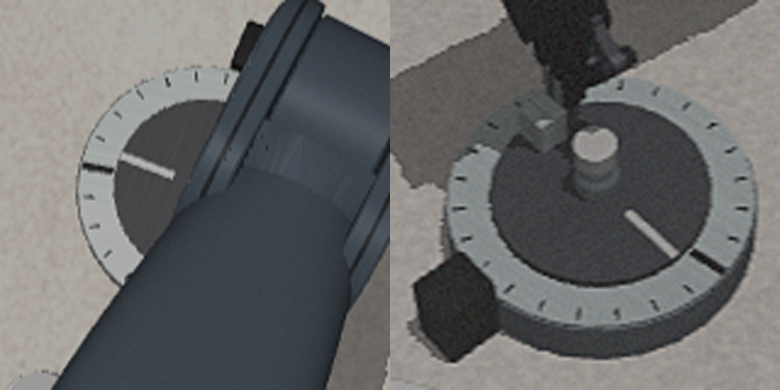

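The index line is visible in the top crop, from (120,156) to (173,175), just short of the long line at (97,168). The jar is upright and centred. Measuring the remaining angle.

```bash
cat > idx.py <<'E'
from h import *; import sys
def idx(f):
    g=cv2.cvtColor(cv2.imread(f),cv2.COLOR_BGR2GRAY).astype(float); c=np.array([.538,-.134])
    u,v,r,a=polar(c,.046); s=(r>.032)&(r<.068)&(g[v,u]>100)&(abs(np.angle(np.exp(1j*(a-np.radians(75)))))<.5)
    i=ang(a[s],g[v,u][s]-60)
    u,v,r,a=polar(c,.039); s=(r>.077)&(r<.097)&(abs(np.angle(np.exp(1j*(a-np.radians(78.6)))))<.1)
    w=np.clip(120-g[v,u],0,99)*s; t=ang(a,w)
    print("index",i,"target",t,"to go",t-i)
idx(sys.argv[1])
E
python3 idx.py pics/t4.png; python3 -c "
from workcell import ctrl;print(ctrl.observe()['contact_force'])"
```

```text
index 68.17692527650307 target 78.52592809390757 to go 10.349002817404497
[-1.2586787  -0.34655874 -1.93055314]
```

```bash
python3 -m crank '[[-2.2,-0.7,0,0,0,-2,1],[-4.4,-1.4,0,0,0,-4,1],[-6.6,-2,0,0,0,-6,1],[-8.3,-2.4,0,0,0,-7.5,1],[-9.9,-2.7,0,0,0,-9,1],[-11.2,-2.9,0,0,0,-10.1,1],[-11.2,-2.9,0,0,0,-10.1,1],[-11.2,-2.9,0,0,0,-10.1,1]]'
python3 v.py t5; python3 idx.py pics/t5.png
```

```text
t: 7.07
ee_pos: [0.5041, -0.1878, 0.2357]
orientation: [3.141, -0.001, 2.905]
contact_force: [-1.7, 1.6, 0.6]
width: -0.0002
grip_force: 0.8
tool radius mm 63.57638457189457 azimuth 237.80909248347484 yaw 166.44880204225421 0.2356744991820451
index 78.24832291787494 target 78.53049611196528 to go 0.28217319409033337
```

Aligned to within about 0.3°. Now I'll back off, lift, and cross over to the large key.

```bash
python3 -m crank '[[4,0,0,0,0,0,1],[10,0,0,0,0,0,1],[20,0,0,0,0,0,1],[22,-5,-15,0,0,0,1],[22,-10,-35,0,0,0,1],[22,-10,-60,0,0,0,1],[22,-10,-85,0,0,0,1],[22,-10,-85,0,0,0,1]]'
python3 v.py t6; python3 idx.py pics/t6.png
python3 g.py 166.4 .474 .195 .32
```

```text
t: 7.78
ee_pos: [0.4817, -0.1937, 0.3273]
orientation: [-3.138, 0.011, 2.905]
contact_force: [0.2, -0.5, 1.8]
width: 0.0001
grip_force: 0.0
tool radius mm 82.10252741497612 azimuth 226.38480335697247 yaw 166.43972886080422 0.32492697918646846
index 78.2752994700222 target 78.51769684094293 to go 0.24239737092072744
[98.3, 375.9, 3.0, -0.2, 0.5, 0.0]
```

```bash
python3 -m crank '[[5,20,0,0,0,0,1],[15,58,0,0,0,0,1],[26,98,0,0,0,0,1],[36,138,0,0,0,0,1],[46,178,0,0,0,0,1],[56,218,0,0,0,0,1],[66,258,0,0,0,0,1],[76,298,0,0,0,0,1]]'
python3 -m crank '[[10,38,10,0,0,0,1],[20,72,20,0,0,0,1],[22,78,45,0,0,0,1],[22,78,65,0,0,0,1],[22,78,75,0,0,0,1],[22,78,80,0,0,0,1],[22,78,80,0,0,0,1],[22,78,80,0,0,0,1]]'
python3 - <<'E'
from g import *
print(rel(166.4,.474,.195,.225).tolist(),ctrl.observe()["ee_pos"])
import cv2
b=ctrl.grab_frame("scene");cv2.imwrite("pics/s7.png",b);t=ctrl.grab_frame("top")
cv2.imwrite("pics/c7.png",np.hstack([cv2.resize(t[175:315,100:380],(400,200),interpolation=2),cv2.resize(b[180:380,380:580],(400,400),interpolation=2)[100:300]]))
cv2.imwrite("pics/c7.png",cv2.resize(b[220:370,380:580],(800,600),interpolation=2))
E
```

```text
t: 8.5
ee_pos: [0.4754, 0.1166, 0.3198]
orientation: [-3.141, -0.0, 2.905]
contact_force: [1.5, -0.1, 0.1]
width: -0.0002
grip_force: 0.0
t: 9.17
ee_pos: [0.4734, 0.1953, 0.2411]
orientation: [3.141, 0.0, 2.904]
contact_force: [0.1, -0.8, 1.0]
width: 0.0
grip_force: 0.0
[-0.6, -0.1, 16.1, 0.0, 0.0, 0.0] [0.47341949 0.19528992 0.24113366]
```

View pics/c7.png

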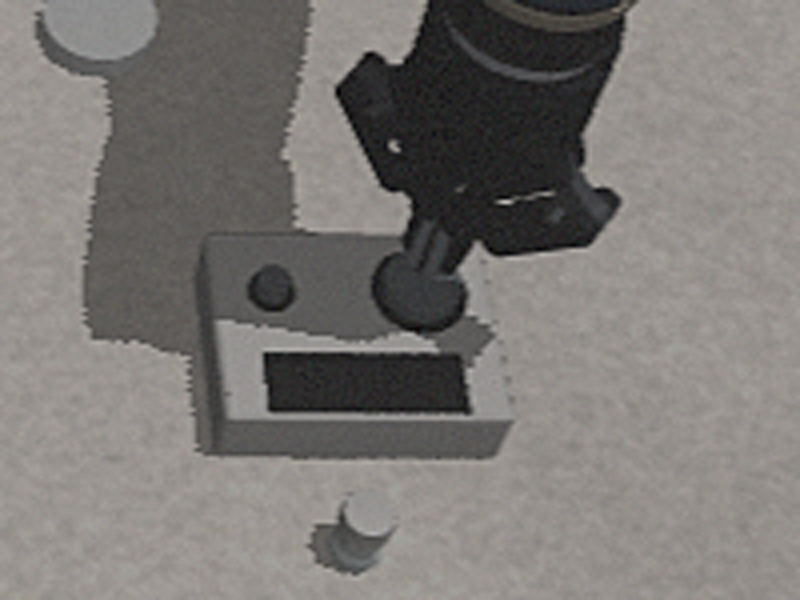

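The shut fingertips stand just above the large key at crop (420,285). The small key at (270,288) and the vial are clear. Pressing now.

```bash
python3 -m crank '[[0,0,6,0,0,0,1],[0,0,12,0,0,0,1],[0,0,15,0,0,0,1],[0,0,18,0,0,0,1],[0,0,20,0,0,0,1],[0,0,22,0,0,0,1],[0,0,22,0,0,0,1],[0,0,22,0,0,0,1]]'
```

```text
t: 9.93
ee_pos: [0.4731, 0.1958, 0.2194]
orientation: [-3.141, 0.0, 2.906]
contact_force: [-1.5, -0.6, 3.7]
width: -0.0001
grip_force: 2.2
```

```bash
python3 -m crank '[[0,0,0.5,0,0,0,1],[0,0,1,0,0,0,1],[0,0,1.3,0,0,0,1],[0,0,1.3,0,0,0,1],[0,0,1.3,0,0,0,1],[0,0,1.3,0,0,0,1],[0,0,1.3,0,0,0,1],[0,0,1.3,0,0,0,1]]'
python3 -m crank '[[0,0,-4,0,0,0,1],[0,0,-10,0,0,0,1],[0,0,-20,0,0,0,1],[0,0,-40,0,0,0,1],[0,0,-60,0,0,0,1],[0,0,-80,0,0,0,1],[0,0,-80,0,0,0,1],[0,0,-80,0,0,0,1]]'
python3 v.py t8; python3 idx.py pics/t8.png
python3 -c "
import cv2;cv2.imwrite('pics/c8.png',cv2.imread('pics/t8.png')[150:350,80:480])"
```

```text
t: 10.6
ee_pos: [0.4731, 0.1958, 0.2189]
orientation: [-3.141, 0.0, 2.906]
contact_force: [-5.1, -1.8, 9.1]
width: 0.0005
grip_force: 4.5
t: 11.27
ee_pos: [0.4739, 0.1962, 0.2993]
orientation: [3.139, 0.003, 2.906]
contact_force: [-0.7, -0.6, -0.4]
width: 0.0002
grip_force: 0.0
tool radius mm 336.2926371191345 azimuth 101.08770019195015 yaw 166.478779691522 0.29766728801165326
index 78.38844952723119 target 78.56973716152322 to go 0.18128763429203332
```

View pics/c8.png

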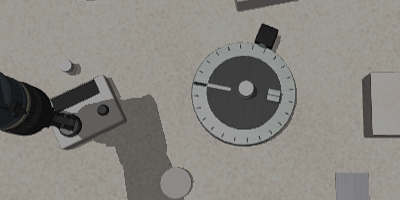

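The key bottomed out (9 N against the 4 N spring) and has been released. The crop shows the index lined up with the long line at about (205,86) and the jar centred at (246,88). Handing in.

```bash
python3 -c "
from workcell import ctrl;print(ctrl.hand_in())"
```

```text
the job is handed in; nothing more can be done
None
```

The job is handed in: the dial is set to within about 0.2° of the long line, the large key was pressed right down and released, the jar still stands in the middle, and the arm is clear (the hand-in reported no verdict).

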